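Put the lid on the open glaze crock

ROBOT

A 6-joint arm with a two-finger parallel gripper is mounted at the origin on the work surface. World frame = base frame: x ahead of the robot, y to its left, z up, the work surface at z = 0. Lengths are in m, angles in rad, forces in N, time in s.
With the tool pointing down it reaches from about 0.35 to 0.775 m from the base axis. Payload 7.3 kg.
Tool frame: the origin (TCP) lies midway between the tips of the shut fingers; the grasp point (between the pads) lies 19 mm behind it (env.grip_depth is the distance from the TCP to the grasp point, in m); y points along the fingers, z is the direction in which the jaws open and shut, and the axes are right-handed (so a half turn about y gives the same grasp; the last joint's range is limited). The gripper opens to 92 mm and grips with 3 to 60 N. Pads are 19 mm wide; open, the fingers measure 130 mm over their backs; the gripper's body (75 mm by 190 mm) begins 47 mm behind the grasp point.
Start: joints at [1.167, 0.342, 1.524, -0, 1.275, -0.146], TCP at [0.134, 0.508, 0.227] pointing down, gripper open.
Joint ranges: [-2.53, 2.53], [-0.77, 2.02], [0.04, 2.7], [-1, 4.14], [0.28, 2.66], [-3.11, 3.11]. Speed limits (rad/s): [2.57, 2.57, 3.14, 3.14, 3.14, 3.14].

INTERFACE

Orientations are given as [roll, pitch, yaw] about the fixed x, y, z axes, in that order (R = Rz(yaw) Ry(pitch) Rx(roll)).
In Python, from bench import status, cams, env gives the robot as it stands.
- The arm moves only by the tool arm_command, never from a script. Its argument "steps" is a list of rows, each an object of numbers: "claw": the opening, from -1 (shut) to 1 (fully open), so that 0 is half open; "x", "y", "z": the shift along the tool's x, y, z as a fraction of full scale; "ax", "ay", "az": the turn, a rotation vector about the tool's x, y, z as a fraction of full scale. A call has 1 to 8 rows; each row is the pose to reach, as a shift and turn from the pose commanded when the call began, along the tool's axes at that moment; what a row does not reach only later rows make up. Full scale, the value 1, is 15 cm for a shift and 120 degrees for a turn. A row lasts 1/8 s, in which the tool goes at most 62.5 mm and 10.7 degrees, less where a joint would pass 70% of its speed; a pose out of reach is approached as far as the arm can. A call with a number of a shift or a turn outside -1 to 1 is refused whole. A call with a gripper value outside its range is refused whole. The fingers move at their own pace and stop on an object; "grip_force" is the grip in N (left out, the last holds). Time passes only in rows, so rows that repeat a pose let the fingers close. It gives the time, the measured TCP pose, the force and the opening at its end, in the units of the state.
- status.observe(): the state, without advancing time (a new reading comes with each control period).
- cams.snapshot(name): name is "scene" or "top"; returns the picture (400x640x3 uint8, red, green, blue); there is no depth.
- cams.camera_model(name): a dict with "mtx" (3x3 intrinsics, pixels), "dist" ([k1, k2, p1, p2, k3] as OpenCV has them; the pictures are not rectified), "rvec" (rotation vector, rad) and "tvec" (3), from world to camera coordinates, as OpenCV has them. Camera axes: x right, y down, z forward; pixel columns grow to the right and rows downward; lengths in m; the calibration is good to about 2 mm. A picture is of the moment at which its call begins. camera_model takes no time and is no camera call.
- env.finish_job(): hands the job in, once; it reports no verdict.
The state is a dict: "clock": time; "q": joint angles; "qvel": joint speeds; "tau": joint torques, N m; "tcp_pos": TCP position; "tool_rot": TCP orientation; "wrist_force": force on the tool from outside, world axes, zero at the start; "ft_torque": the same for the moment, N m; "width": finger opening in m.
Only numpy, scipy, OpenCV 4.12 (cv2) and the standard library are available. Lean on these libraries where they do the work, as an engineer would, in place of code of your own. Each camera call takes 0.05 s, during which the arm holds its last target.

TASK

Of the two stoneware glaze crocks one stands open: slide its loose wooden lid off the staging stand and over the crock's mouth until it drops into the recessed rim and sits fully home and level. Move it gently, without lifting it high or letting it fall, leave the other crock's lid alone and do not disturb the brush and the small pot on the stand.

Things in the scene. Friction and masses are not known exactly. Their poses are not given: they have to be found in the camera images.
- lid: Loose flat round wooden lid without a knob, 150 mm across, 18 mm thick, about 0.2 kg (varies), lying on the stand's deck. Origin: centre of its underside; z up. Too wide to grasp across; a push on its edge, fingers just above the deck, slides it. When its leading edge dips into the recess, push on until its trailing edge clears the lip and drops; then it has 3 mm of play each way.
- stand: Fixed plywood stand between the crocks. Deck 300 mm along its x, 260 mm along its y, top 119 mm above the table, 1 mm above the crocks' lips. Origin: on the table below the deck's centre. A crock stands 3 mm off each y end (axis 218 mm from the centre, up to 20 mm off along x); which end has the open one varies. Brush and small pot stand near the deck's x edges, clear of the lid's way.
- open_crock: Fixed grey stoneware crock without lid. Round, 118 mm high, 170 mm across the lip. Inside the 7 mm wide lip a recess 156 mm across and 8 mm deep ends on a flat ledge 16 mm wide round the 124 mm opening: the lid belongs on this ledge, its top then 10 mm above the lip. Origin: on the table below its centre; z up.
- seat (a point): Centre of the open crock's ledge, 110 mm above the table, on the crock's axis: the lid's origin lies here when it is home.
- closed_crock: Second fixed crock of the same shape at the stand's other end, already covered. Origin: on the table below its centre.
- other_lid: Identical loose lid already seated on the closed crock, its top 9 mm above the stand's deck, its edge about 13 mm beyond the deck's end. To be left alone. Origin: centre of its underside, z up.
- brush: Loose brush 170 mm long with a wooden handle, lying on the stand's deck along its -x edge. Bystander. Origin: underside, middle of its length.
- test_pot: Loose small closed glass pot, 38 mm in diameter, 45 mm high, on the stand's deck near its +x edge. Bystander. Origin: centre of its underside.
There are look-alikes about, which are no part of the job. What is shaped like the lid but green is not meant.

How it is judged:
By the outcome, as a careful person would: the job done as asked, in the order asked, and still so for the second after the job is handed in, with the robot touching nothing.
It also fails if it takes over 35 s, if anything falls off the work surface, if the arm or the gripper's body presses on something with over 40 N, if the wrist force passes 120 N, or if a joint passes its speed limit or range.

## Working session

There is one attempt and no reset: what is moved stays moved. The work goes in short steps, Python scripts to look and compute and a tool call to move; the robot and the scene stay as the last step left them, time stands still between calls to the robot, and variables do not carry over. Pictures are saved under pics/ and viewed, and the job is handed in when it is done.

Besides the shell and the picture viewer there is one more tool, called after "Emit:" as a command line: name --argument value ..., lists and objects as JSON in quotes. arm_command: Moves the arm, as the interface text tells. Its arguments: {"type":"object","properties":{"steps":{"type":"array","items":{"type":"object","properties":{"claw":{"type":"number"},"x":{"type":"number"},"y":{"type":"number"},"z":{"type":"number"},"ax":{"type":"number"},"ay":{"type":"number"},"az":{"type":"number"}}}},"grip_force":{"type":"number"}},"required":["steps"]}

```bash
ls; mkdir -p pics; python3 - <<'E'
from bench import status,cams,env
import cv2
for n in("scene","top"):
    cv2.imwrite(f"pics/{n}0.png",cams.snapshot(n)[:,:,::-1]); print(n,cams.camera_model(n))
print(status.observe())
E
```

```text
pics
scene {'mtx': array([[422.73555715,   0.        , 321.44501881],
       [  0.        , 422.73555715, 195.84273124],
       [  0.        ,   0.        ,   1.        ]]), 'dist': array([-0.04245609,  0.        ,  0.        ,  0.        ,  0.        ]), 'rvec': array([ 2.23928086,  1.29229637, -0.39464299]), 'tvec': array([-0.3855388 , -0.28196673,  1.30095495])}
top {'mtx': array([[415.97365082,   0.        , 317.73803165],
       [  0.        , 415.97365082, 194.94681236],
       [  0.        ,   0.        ,   1.        ]]), 'dist': array([-0.11177469,  0.        ,  0.        ,  0.        ,  0.        ]), 'rvec': array([ 2.18523419, -2.12958256,  0.07251669]), 'tvec': array([0.14893952, 0.54125224, 1.12996767])}
{'clock': 0.1, 'q': array([ 1.16702444e+00,  3.42650905e-01,  1.52492540e+00, -1.99057919e-05,
        1.27537656e+00, -1.46002110e-01]), 'qvel': array([-0.00055909, -0.000806  , -0.00125706,  0.00120765, -0.00034135,
       -0.00157537]), 'tau': array([ 1.52786553e-03, -4.32000947e+01, -2.44693029e+01,  7.19767646e-02,
        5.26841905e-02, -3.78176628e-05]), 'tcp_pos': array([0.13367843, 0.50732482, 0.2261142 ]), 'tool_rot': array([-1.57214484e+00,  1.79056759e-04, -2.57764091e-01]), 'wrist_force': array([ 0.68037143, -0.62284616,  0.18739293]), 'ft_torque': array([ 0.01712231,  0.03497704, -0.00236558]), 'width': 0.09150483760933623}
```

View pics/scene0.png

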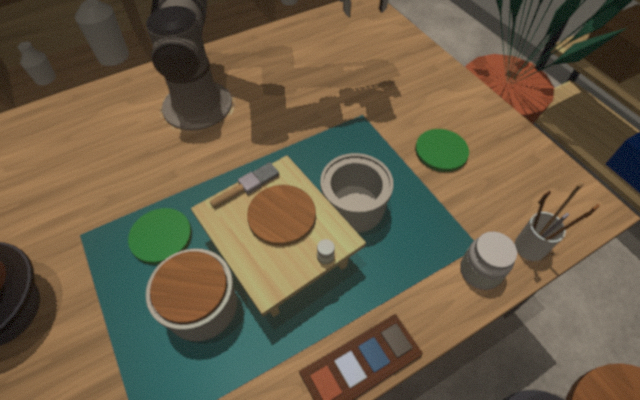

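View pics/top0.png

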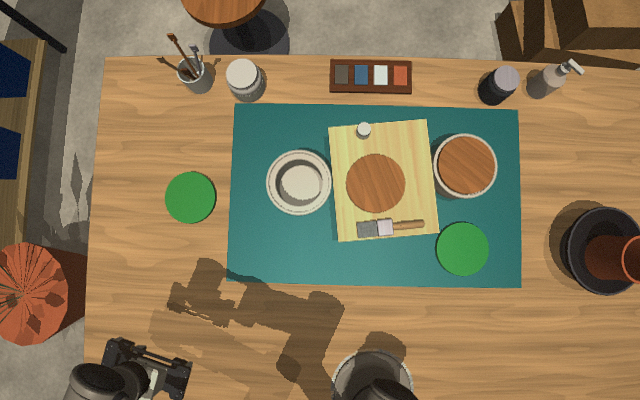

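Scene shows the loose brown lid on the stand at top (376,183) / scene (282,214). The open crock is at top (299,182) / scene (357,185), and the covered crock at top (465,165). The green discs at top (190,197) and (462,249) are look-alikes. The other brown disc, at (465,165), is the seated lid. The one lying on the deck is the one meant.

```bash
cat > h.py <<'E'
import numpy as np,cv2
from bench import status,cams,env
def ray(n,pts,z):
    m=cams.camera_model(n);R=cv2.Rodrigues(m['rvec'])[0];t=m['tvec']
    u=cv2.undistortPoints(np.array(pts,float).reshape(-1,1,2),m['mtx'],m['dist'])[:,0]
    d=np.c_[u,np.ones(len(u))]@R; c=-R.T@t
    return (c+d*((z-c[2])/d[:,2])[:,None])[:,:2]
def circ(P):
    A=np.c_[2*P,np.ones(len(P))];s=np.linalg.lstsq(A,(P**2).sum(1),rcond=None)[0]
    return s[:2],np.sqrt(s[2]+s[0]**2+s[1]**2)
def fit(P):
    for _ in range(6):
        c,r=circ(P);e=abs(np.linalg.norm(P-c,axis=1)-r);k=e<=max(np.percentile(e,92),.001);P=P[k]
    return c.round(4),round(float(r),4),len(P)
def blob(mask,seed):
    mask=cv2.morphologyEx(mask.astype(np.uint8),cv2.MORPH_OPEN,np.ones((3,3)))
    mask=cv2.morphologyEx(mask,cv2.MORPH_CLOSE,np.ones((5,5)))
    n,l=cv2.connectedComponents(mask)
    b=(l==l[seed[1],seed[0]]).astype(np.uint8)
    c=max(cv2.findContours(b,cv2.RETR_EXTERNAL,cv2.CHAIN_APPROX_NONE)[0],key=cv2.contourArea)
    return c[:,0,:].astype(float)
E
python3 - <<'E'
from h import *
T=cv2.imread('pics/top0.png');S=cv2.imread('pics/scene0.png')
cv2.imwrite('pics/crop.png',cv2.resize(T[90:270,220:510],None,fx=2.7,fy=2.7,interpolation=cv2.INTER_CUBIC))
for n,I,pts in(("top",T,dict(lid=(376,183),other=(465,165),deck=(345,200),lip=(270,182),dishT=(340,150),mat=(240,120))),("scene",S,dict(lid=(282,214),other=(190,285),deck=(270,270),lip=(325,180)))):
    H=cv2.cvtColor(I,cv2.COLOR_BGR2HSV)
    for k,p in pts.items(): print(n,k,H[p[1],p[0]])
E
```

```text
top lid [ 14 156 177]
top other [ 13 160 166]
top deck [ 28  89 206]
top lip [ 23  42 208]
top dishT [ 28  92 209]
top mat [ 88 142 106]
scene lid [ 13 148 145]
scene other [ 13 156 142]
scene deck [ 23  97 179]
scene lip [ 16  47 169]
```

View pics/crop.png

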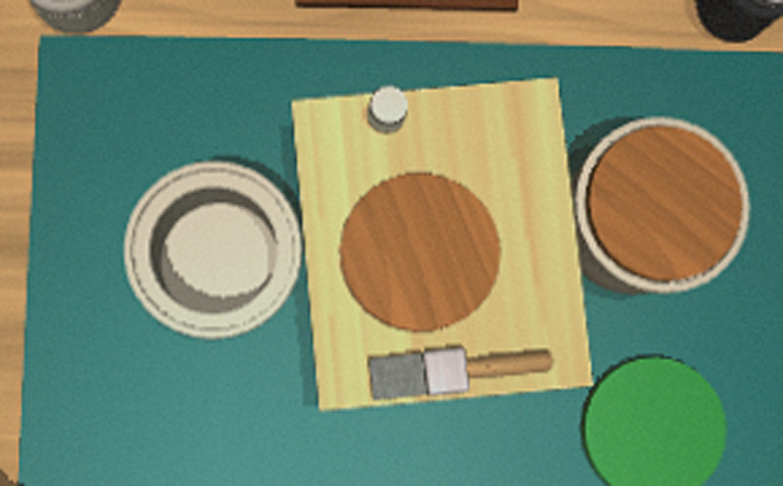

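The crop confirms it: brown disc lying on the deck at crop (420,250), open crock at (212,250), the covered one at (662,205), and brush and pot clear of the path.

```bash
cat > meas.py <<'E'
from h import *
def lid(I,n,seed,z=.137):
    H=cv2.cvtColor(I,cv2.COLOR_BGR2HSV)
    c=blob((H[...,0]<20)&(H[...,1]>115),seed); return fit(ray(n,c,z))
E
python3 - <<'E'
from meas import *
T=cv2.imread('pics/top0.png');S=cv2.imread('pics/scene0.png')
print('lid',lid(T,'top',(376,183)),lid(S,'scene',(282,214)))
print('other',lid(T,'top',(465,165),.128),lid(S,'scene',(190,285),.128))
# lip outer: non-teal region left of deck
H=cv2.cvtColor(T,cv2.COLOR_BGR2HSV)
m=(H[...,1]<70)&(H[...,2]>140); m[:,331:]=0
c=blob(m,(270,182)); P=ray('top',c,.118); print('lip top',fit(P), c.min(0),c.max(0))
H=cv2.cvtColor(S,cv2.COLOR_BGR2HSV)
m=((H[...,1]<75)&(H[...,2]>95))
c=blob(m,(325,180));c=c[c[:,1]<190]; print('lip scene',fit(ray('scene',c,.118)),c.min(0),c.max(0))
H=cv2.cvtColor(T,cv2.COLOR_BGR2HSV)
m=(abs(H[...,0].astype(int)-27)<8)&(H[...,1]>60)&(H[...,2]>150)
m[:,:329]=0
c=blob(m,(345,200));q=cv2.boxPoints(cv2.minAreaRect(c.astype(np.float32)));print(q)
D=ray('top',q,.119);print(D,D.mean(0),np.linalg.norm(np.diff(D,axis=0),axis=1))
W=ray('top',[(364,129),(391,228)],.16);print(W)
E
```

```text
lid (array([0.5612, 0.0153]), 0.0738, 138) (array([0.5649, 0.014 ]), 0.0753, 113)
other (array([ 0.615 , -0.2192]), 0.0739, 103) (array([ 0.6196, -0.2191]), 0.0733, 160)
lip top (array([0.5612, 0.2116]), 0.0841, 134) [266. 150.] [330. 215.]
lip scene (array([0.5615, 0.2135]), 0.086, 83) [320. 152.] [393. 189.]
[[327.56558  127.22131 ]
 [428.459    118.049194]
 [438.84427  232.2869  ]
 [337.95084  241.45901 ]]
[[ 0.70688488  0.13918382]
 [ 0.73830286 -0.12512234]
 [ 0.44038957 -0.15135831]
 [ 0.4111079   0.10548974]] [ 0.5741713  -0.00795177] [0.26616693 0.2990663  0.25851177]
[[ 0.69347699  0.04722927]
 [ 0.44767366 -0.02265657]]
```

Measurements agree with the sizes given: lid centre (0.5615, 0.015), r≈75 mm; seat (0.561, 0.212); deck centre to crock 220 mm. The push is almost pure +y. I'll use the open fingers as a cradle with the jaw axis along x, so I first go over behind the lid at the current height.

Emit:
arm_command --steps '[{"x": 0.1, "z": -0.08, "ay": 0.08, "claw": 1}, {"x": 0.22, "z": -0.18, "ay": 0.16, "claw": 1}, {"x": 0.35, "z": -0.28, "ay": 0.24, "claw": 1}, {"x": 0.48, "z": -0.38, "ay": 0.32, "claw": 1}, {"x": 0.62, "z": -0.5, "ay": 0.4, "claw": 1}, {"x": 0.76, "z": -0.6, "ay": 0.48, "claw": 1}, {"x": 0.88, "z": -0.7, "ay": 0.56, "claw": 1}, {"x": 1.0, "z": -0.8, "ay": 0.627, "claw": 1}]'

```text
schema error: expected keys claw, x, y, z, ax, ay, az
```

Emit:
arm_command --steps '[{"x": 0.24, "z": 0.17, "claw": 1}, {"x": 0.48, "z": 0.35, "claw": 1}, {"x": 0.72, "z": 0.52, "claw": 1}, {"x": 0.96, "z": 0.7, "claw": 1}]'

```text
schema error: expected keys claw, x, y, z, ax, ay, az
```

Emit:
arm_command --steps '[{"x": 0.24, "z": 0.17, "claw": 1}, {"x": 0.48, "z": 0.35, "claw": 1}, {"x": 0.72, "z": 0.52, "claw": 1}, {"x": 0.96, "z": 0.7, "claw": 1}]'

```text
schema error: expected keys claw, x, y, z, ax, ay, az
```

Emit:
arm_command --steps '[{"x": 0.24, "z": 0.17, "claw": 1}, {"x": 0.48, "z": 0.35, "claw": 1}, {"x": 0.72, "z": 0.52, "claw": 1}, {"x": 0.96, "z": 0.7, "claw": 1}, {"x": 0.96, "z": 0.7, "claw": 1}]'

```text
schema error: expected keys claw, x, y, z, ax, ay, az
```

All keys are required; nothing moved. Resending one at a time.

Emit:
arm_command --steps '[{"x": 0.1, "y": 0, "z": -0.08, "ax": 0, "ay": 0.08, "az": 0, "claw": 1}, {"x": 0.22, "y": 0, "z": -0.18, "ax": 0, "ay": 0.16, "az": 0, "claw": 1}, {"x": 0.35, "y": 0, "z": -0.28, "ax": 0, "ay": 0.24, "az": 0, "claw": 1}, {"x": 0.48, "y": 0, "z": -0.38, "ax": 0, "ay": 0.32, "az": 0, "claw": 1}, {"x": 0.62, "y": 0, "z": -0.5, "ax": 0, "ay": 0.4, "az": 0, "claw": 1}, {"x": 0.76, "y": 0, "z": -0.6, "ax": 0, "ay": 0.48, "az": 0, "claw": 1}, {"x": 0.88, "y": 0, "z": -0.7, "ax": 0, "ay": 0.56, "az": 0, "claw": 1}, {"x": 1.0, "y": 0, "z": -0.8, "ax": 0, "ay": 0.627, "az": 0, "claw": 1}]'

```text
clock: 1.1
tcp_pos: [0.2485, 0.3526, 0.2265]
tool_rot: [-1.571, -0.0, -1.576]
wrist_force: [0.3, -0.3, 0.1]
width: 0.0916
```

Emit:
arm_command --steps '[{"x": 0.24, "y": 0, "z": 0.17, "ax": 0, "ay": 0, "az": 0, "claw": 1}, {"x": 0.48, "y": 0, "z": 0.35, "ax": 0, "ay": 0, "az": 0, "claw": 1}, {"x": 0.72, "y": 0, "z": 0.52, "ax": 0, "ay": 0, "az": 0, "claw": 1}, {"x": 0.96, "y": 0, "z": 0.7, "ax": 0, "ay": 0, "az": 0, "claw": 1}]'

```text
clock: 1.6
tcp_pos: [0.3537, 0.2081, 0.2266]
tool_rot: [-1.571, -0.0, -1.571]
wrist_force: [0.1, 1.4, 0.5]
width: 0.0917
```

Emit:
arm_command --steps '[{"x": 0.24, "y": 0, "z": 0.17, "ax": 0, "ay": 0, "az": 0, "claw": 1}, {"x": 0.48, "y": 0, "z": 0.35, "ax": 0, "ay": 0, "az": 0, "claw": 1}, {"x": 0.72, "y": 0, "z": 0.52, "ax": 0, "ay": 0, "az": 0, "claw": 1}, {"x": 0.96, "y": 0, "z": 0.7, "ax": 0, "ay": 0, "az": 0, "claw": 1}]'

```text
clock: 2.1
tcp_pos: [0.4587, 0.0641, 0.2265]
tool_rot: [-1.571, 0.0, -1.571]
wrist_force: [0.4, -0.4, 1.3]
width: 0.0918
```

Emit:
arm_command --steps '[{"x": 0.24, "y": 0, "z": 0.17, "ax": 0, "ay": 0, "az": 0, "claw": 1}, {"x": 0.48, "y": 0, "z": 0.35, "ax": 0, "ay": 0, "az": 0, "claw": 1}, {"x": 0.72, "y": 0, "z": 0.52, "ax": 0, "ay": 0, "az": 0, "claw": 1}, {"x": 0.96, "y": 0, "z": 0.7, "ax": 0, "ay": 0, "az": 0, "claw": 1}, {"x": 0.96, "y": 0, "z": 0.7, "ax": 0, "ay": 0, "az": 0, "claw": 1}]'

```text
clock: 2.72
tcp_pos: [0.564, -0.0811, 0.2255]
tool_rot: [-1.572, -0.0, -1.574]
wrist_force: [0.4, 1.3, 0.1]
width: 0.0919
```

Emit:
arm_command --steps '[{"x": 0, "y": 0.15, "z": -0.018, "ax": 0, "ay": 0, "az": 0, "claw": 1}, {"x": 0, "y": 0.35, "z": -0.018, "ax": 0, "ay": 0, "az": 0, "claw": 1}, {"x": 0, "y": 0.5, "z": -0.018, "ax": 0, "ay": 0, "az": 0, "claw": 1}, {"x": 0, "y": 0.6, "z": -0.018, "ax": 0, "ay": 0, "az": 0, "claw": 1}, {"x": 0, "y": 0.66, "z": -0.018, "ax": 0, "ay": 0, "az": 0, "claw": 1}, {"x": 0, "y": 0.66, "z": -0.018, "ax": 0, "ay": 0, "az": 0, "claw": 1}]'

```text
clock: 3.48
tcp_pos: [0.5603, -0.0784, 0.1275]
tool_rot: [-1.571, 0.0, -1.571]
wrist_force: [1.4, -0.3, 0.2]
width: 0.0917
```

```bash
python3 - <<'E'
from h import *
for n in("scene","top"):
    I=cams.snapshot(n)[:,:,::-1];cv2.imwrite(f"pics/{n}1.png",I)
a=cv2.imread('pics/scene1.png')[120:340,140:430];b=cv2.imread('pics/top1.png')[90:310,230:520]
cv2.imwrite('pics/c1.png',cv2.resize(np.hstack([a,b]),None,fx=1.37,fy=1.37,interpolation=cv2.INTER_CUBIC))
print(status.observe()['tcp_pos'])
E
```

```text
[ 0.56093268 -0.0786767   0.12841814]
```

View pics/c1.png

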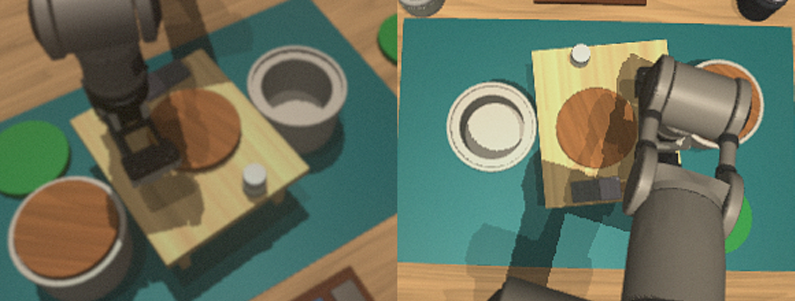

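Fingers are behind the lid, clear of brush, pot and the other lid. Now lowering to about 4 mm above the deck and pushing slowly.

Emit:
arm_command --steps '[{"x": 0, "y": 0.03, "z": 0, "ax": 0, "ay": 0, "az": 0, "claw": 1}, {"x": -0.05, "y": 0.03, "z": 0, "ax": 0, "ay": 0, "az": 0, "claw": 1}, {"x": -0.1, "y": 0.03, "z": 0, "ax": 0, "ay": 0, "az": 0, "claw": 1}, {"x": -0.15, "y": 0.03, "z": 0, "ax": 0, "ay": 0, "az": 0, "claw": 1}, {"x": -0.2, "y": 0.03, "z": 0, "ax": 0, "ay": 0, "az": 0, "claw": 1}, {"x": -0.25, "y": 0.03, "z": 0, "ax": 0, "ay": 0, "az": 0, "claw": 1}, {"x": -0.3, "y": 0.03, "z": 0, "ax": 0, "ay": 0, "az": 0, "claw": 1}, {"x": -0.3, "y": 0.03, "z": 0, "ax": 0, "ay": 0, "az": 0, "claw": 1}]'

```text
clock: 4.58
tcp_pos: [0.5605, -0.0329, 0.1232]
tool_rot: [-1.571, 0.0, -1.57]
wrist_force: [-0.3, -0.9, -0.7]
width: 0.0918
```

```bash
cat > look.py <<'E'
import sys
from h import *
k=sys.argv[1]
for n in("scene","top"):
    cv2.imwrite(f"pics/{n}{k}.png",cams.snapshot(n)[:,:,::-1])
a=cv2.imread(f'pics/scene{k}.png')[120:340,140:430];b=cv2.imread(f'pics/top{k}.png')[90:310,230:520]
cv2.imwrite(f'pics/c{k}.png',cv2.resize(np.hstack([a,b]),None,fx=1.37,fy=1.37,interpolation=cv2.INTER_CUBIC))
o=status.observe();print(o['tcp_pos'],o['wrist_force'])
E
python3 look.py 2
```

```text
[ 0.56043364 -0.0334138   0.12315736] [ 0.18292512 -0.3600609   0.27872148]
```

View pics/c2.png

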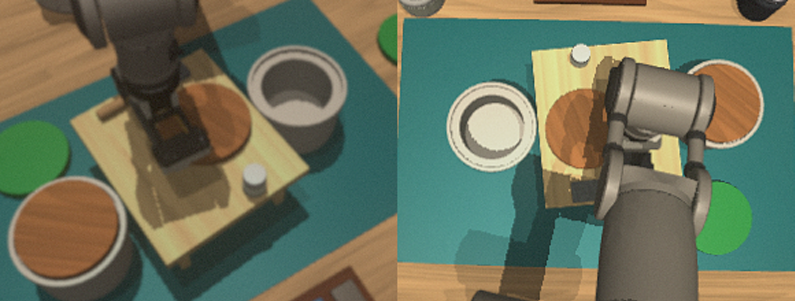

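The lid has moved toward the crock (top crop left edge 557→546) and sits centred between the fingers. I'll fit its visible arc.

```bash
cat > arc.py <<'E'
import sys
from h import *
from scipy.optimize import least_squares
k=sys.argv[1];xm=int(sys.argv[2]);seed=(int(sys.argv[3]),int(sys.argv[4]));z=float(sys.argv[5])
I=cv2.imread(f'pics/top{k}.png');H=cv2.cvtColor(I,cv2.COLOR_BGR2HSV)
c=blob((H[...,0]<20)&(H[...,1]>115),seed);c=c[c[:,0]<xm];P=ray('top',c,z)
r=least_squares(lambda p:np.hypot(*(P-p).T)-.0738,P.mean(0)+[0,-.05],loss='soft_l1',f_scale=.001)
print(len(P),r.x.round(4),np.abs(r.fun).max().round(4),c.min(0),c.max(0))
E
python3 arc.py 0 368 360 183 .137; python3 arc.py 2 355 345 183 .137
```

```text
67 [0.5609 0.0152] 0.0016 [346. 155.] [367. 211.]
59 [0.5589 0.0351] 0.0019 [338. 158.] [354. 209.]
```

Lid sits 68 mm ahead of the TCP, as predicted (68.5), so the TCP must end near y = 0.144. Continuing.

Emit:
arm_command --steps '[{"x": -0.08, "y": 0, "z": 0.003, "ax": 0, "ay": 0, "az": 0, "claw": 1}, {"x": -0.16, "y": 0, "z": 0.006, "ax": 0, "ay": 0, "az": 0, "claw": 1}, {"x": -0.24, "y": 0, "z": 0.006, "ax": 0, "ay": 0, "az": 0, "claw": 1}, {"x": -0.32, "y": 0, "z": 0.006, "ax": 0, "ay": 0, "az": 0, "claw": 1}, {"x": -0.4, "y": 0, "z": 0.006, "ax": 0, "ay": 0, "az": 0, "claw": 1}, {"x": -0.48, "y": 0, "z": 0.006, "ax": 0, "ay": 0, "az": 0, "claw": 1}, {"x": -0.56, "y": 0, "z": 0.006, "ax": 0, "ay": 0, "az": 0, "claw": 1}, {"x": -0.62, "y": 0, "z": 0.006, "ax": 0, "ay": 0, "az": 0, "claw": 1}]'

```text
clock: 5.68
tcp_pos: [0.5615, 0.0601, 0.1233]
tool_rot: [-1.571, -0.0, -1.571]
wrist_force: [0.4, -1.4, -0.2]
width: 0.0921
```

```bash
python3 look.py 3; python3 arc.py 3 300 300 183 .137;
```

```text
[0.56143115 0.06049568 0.12328197] [ 0.54064554  1.29357449 -0.20666258]
629 [0.3772 0.3179] 0.4418 [225.  58.] [299. 399.]
```

View pics/c3.png

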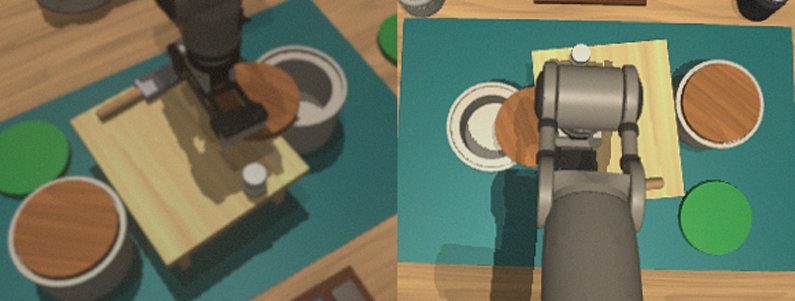

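Lid is centred over the near half of the crock's mouth (left edge at top crop x≈496); brush and pot unmoved. Continuing to about 9 mm short.

Emit:
arm_command --steps '[{"x": -0.07, "y": 0, "z": 0, "ax": 0, "ay": 0, "az": 0, "claw": 1}, {"x": -0.14, "y": 0, "z": 0, "ax": 0, "ay": 0, "az": 0, "claw": 1}, {"x": -0.21, "y": 0, "z": 0, "ax": 0, "ay": 0, "az": 0, "claw": 1}, {"x": -0.28, "y": 0, "z": 0, "ax": 0, "ay": 0, "az": 0, "claw": 1}, {"x": -0.34, "y": 0, "z": 0, "ax": 0, "ay": 0, "az": 0, "claw": 1}, {"x": -0.4, "y": 0, "z": 0, "ax": 0, "ay": 0, "az": 0, "claw": 1}, {"x": -0.45, "y": 0, "z": 0, "ax": 0, "ay": 0, "az": 0, "claw": 1}, {"x": -0.5, "y": 0, "z": 0, "ax": 0, "ay": 0, "az": 0, "claw": 1}]'

```text
clock: 6.78
tcp_pos: [0.5615, 0.1348, 0.1234]
tool_rot: [-1.57, 0.0, -1.571]
wrist_force: [0.7, -1.5, -0.7]
width: 0.0915
```

```bash
python3 look.py 4; python3 arc.py 4 300 285 183 .13;
```

```text
[0.56138931 0.13532157 0.12322009] [0.32951736 0.3012295  0.54088065]
107 [0.5609 0.1997] 0.0497 [273. 159.] [294. 208.]
```

View pics/c4.png

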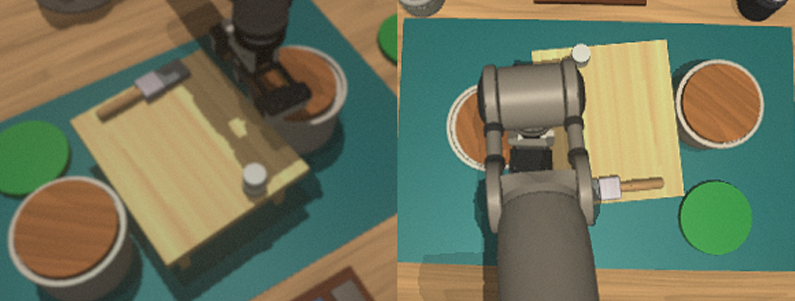

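Leading edge is in the recess, and the lid needs about 9 mm more. Small slow steps now.

Emit:
arm_command --steps '[{"x": -0.015, "y": 0, "z": 0, "ax": 0, "ay": 0, "az": 0, "claw": 1}, {"x": -0.03, "y": 0, "z": 0, "ax": 0, "ay": 0, "az": 0, "claw": 1}, {"x": -0.045, "y": 0, "z": 0, "ax": 0, "ay": 0, "az": 0, "claw": 1}, {"x": -0.06, "y": 0, "z": 0, "ax": 0, "ay": 0, "az": 0, "claw": 1}, {"x": -0.06, "y": 0, "z": 0, "ax": 0, "ay": 0, "az": 0, "claw": 1}]'

```text
clock: 7.5
tcp_pos: [0.5614, 0.1435, 0.1232]
tool_rot: [-1.571, 0.0, -1.571]
wrist_force: [-0.0, -1.3, -0.2]
width: 0.0918
```

```bash
python3 look.py 5; python3 - <<'E'
import cv2
a=cv2.imread('pics/scene5.png')[130:250,280:430];cv2.imwrite('pics/d5.png',cv2.resize(a,None,fx=4,fy=4,interpolation=cv2.INTER_CUBIC))
E
```

```text
[0.5614114  0.14344186 0.12321848] [-0.26320645 -0.35938397 -0.26882002]
```

View pics/d5.png

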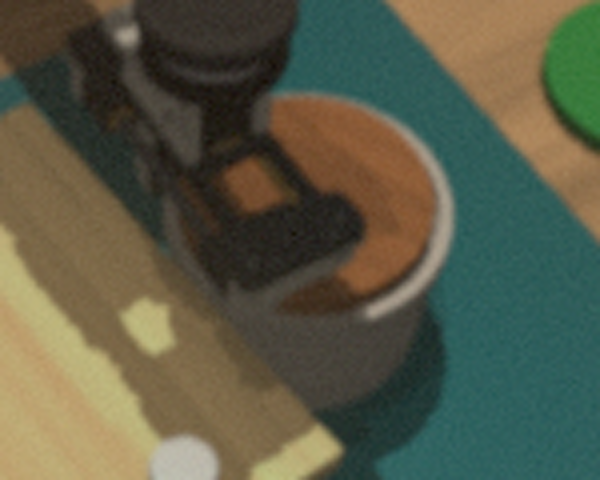

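Hard to tell whether the trailing edge has dropped. I'll push 2 mm more while watching the force, then back off to look.

Emit:
arm_command --steps '[{"x": -0.007, "y": 0, "z": 0, "ax": 0, "ay": 0, "az": 0, "claw": 1}, {"x": -0.014, "y": 0, "z": 0, "ax": 0, "ay": 0, "az": 0, "claw": 1}, {"x": -0.014, "y": 0, "z": 0, "ax": 0, "ay": 0, "az": 0, "claw": 1}]'

```text
clock: 7.98
tcp_pos: [0.5615, 0.1455, 0.1232]
tool_rot: [-1.571, 0.0, -1.571]
wrist_force: [-0.6, -1.1, -0.5]
width: 0.0916
```

Emit:
arm_command --steps '[{"x": 0.04, "y": 0, "z": 0, "ax": 0, "ay": 0, "az": 0, "claw": 1}, {"x": 0.12, "y": 0, "z": 0, "ax": 0, "ay": 0, "az": 0, "claw": 1}, {"x": 0.25, "y": 0, "z": 0, "ax": 0, "ay": 0, "az": 0, "claw": 1}, {"x": 0.4, "y": 0, "z": 0, "ax": 0, "ay": 0, "az": 0, "claw": 1}, {"x": 0.55, "y": 0, "z": 0, "ax": 0, "ay": 0, "az": 0, "claw": 1}, {"x": 0.7, "y": 0, "z": 0, "ax": 0, "ay": 0, "az": 0, "claw": 1}, {"x": 0.8, "y": 0, "z": 0, "ax": 0, "ay": 0, "az": 0, "claw": 1}, {"x": 0.8, "y": 0, "z": 0, "ax": 0, "ay": 0, "az": 0, "claw": 1}]'

```text
clock: 8.98
tcp_pos: [0.5614, 0.0241, 0.1233]
tool_rot: [-1.571, 0.0, -1.573]
wrist_force: [-0.7, -1.1, -0.8]
width: 0.0921
```

```bash
python3 look.py 6; python3 - <<'E'
from meas import *
a=cv2.imread('pics/scene6.png')[130:250,280:430];b=cv2.imread('pics/top6.png')[130:250,240:390]
cv2.imwrite('pics/d6.png',cv2.resize(np.hstack([a,b]),None,fx=2.6,fy=2.6,interpolation=cv2.INTER_CUBIC))
for z in(.128,.133,.137):
  print(z,lid(cv2.imread('pics/top6.png'),'top',(290,182),z),lid(cv2.imread('pics/scene6.png'),'scene',(370,175),z))
E
```

```text
[0.56139495 0.02551449 0.12324333] [ 0.17104095  0.01015143 -0.33741742]
0.128 (array([0.5602, 0.2122]), 0.0729, 135) (array([0.5647, 0.2107]), 0.074, 97)
0.133 (array([0.5596, 0.2118]), 0.0726, 135) (array([0.5676, 0.2084]), 0.0735, 97)
0.137 (array([0.5591, 0.2114]), 0.0723, 135) (array([0.57  , 0.2065]), 0.0731, 97)
```

View pics/d6.png

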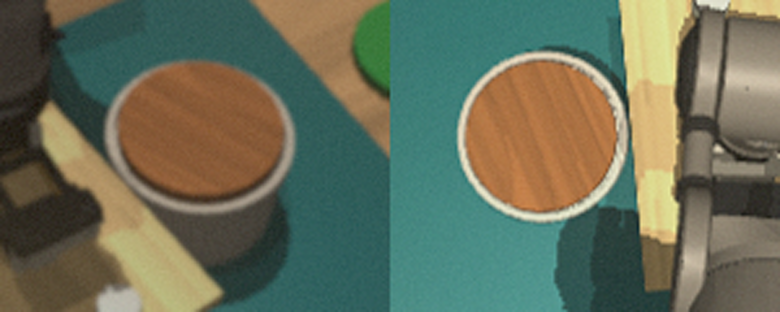

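Top view: the lid sits concentric in the lip, with an even light ring all round. The two views agree at seated height z=0.128, with the same x offset (4.5 mm) as the already seated lid (4.6 mm). I'll compare edge by edge for tilt and check the bystanders as I back away.

Emit:
arm_command --steps '[{"x": 0, "y": -0.15, "z": 0, "ax": 0, "ay": 0, "az": 0, "claw": 1}, {"x": 0, "y": -0.35, "z": 0, "ax": 0, "ay": 0, "az": 0, "claw": 1}, {"x": 0, "y": -0.6, "z": 0, "ax": 0, "ay": 0, "az": 0, "claw": 1}, {"x": 0, "y": -0.8, "z": 0, "ax": 0, "ay": 0, "az": 0, "claw": 1}, {"x": 0, "y": -0.95, "z": 0, "ax": 0, "ay": 0, "az": 0, "claw": 1}, {"x": 0, "y": -1, "z": 0, "ax": 0, "ay": 0, "az": 0, "claw": 1}]'

```text
clock: 9.82
tcp_pos: [0.5618, 0.0263, 0.2746]
tool_rot: [-1.568, 0.0, -1.57]
wrist_force: [-0.3, 0.3, -0.2]
width: 0.0917
```

```bash
python3 look.py 7; python3 - <<'E'
from meas import *
def P(n,seed,z=.128):
    H=cv2.cvtColor(cv2.imread(f'pics/{n}7.png'),cv2.COLOR_BGR2HSV)
    p=ray(n,blob((H[...,0]<20)&(H[...,1]>115),seed),z);return fit(p),np.percentile(p,1,axis=0).round(4),np.percentile(p,99,axis=0).round(4)
print('lid',P('top',(290,182)),P('scene',(370,175)))
print('other(ref, before) ')
T=cv2.imread('pics/top0.png');S=cv2.imread('pics/scene0.png')
for n,I,s in(('top',T,(465,165)),('scene',S,(190,285))):
    H=cv2.cvtColor(I,cv2.COLOR_BGR2HSV);p=ray(n,blob((H[...,0]<20)&(H[...,1]>115),s),.128);print(n,fit(p),np.percentile(p,1,axis=0).round(4),np.percentile(p,99,axis=0).round(4))
print('other now',lid(cv2.imread('pics/scene7.png'),'scene',(190,285),.128))
E
```

```text
[0.56151155 0.0259977  0.27345619] [ 0.10028634 -0.04301878 -0.97773944]
lid ((array([0.5602, 0.2121]), 0.0729, 133), array([0.4876, 0.1394]), array([0.6326, 0.2856])) ((array([0.5648, 0.2111]), 0.0736, 99), array([0.4902, 0.1373]), array([0.6391, 0.2848]))
other(ref, before) 
top (array([ 0.615 , -0.2192]), 0.0739, 103) [ 0.5417 -0.2941] [ 0.6884 -0.1443]
scene (array([ 0.6196, -0.2191]), 0.0733, 160) [ 0.5456 -0.2921] [ 0.6939 -0.1473]
other now (array([ 0.6196, -0.2191]), 0.0733, 166)
```

View pics/c7.png

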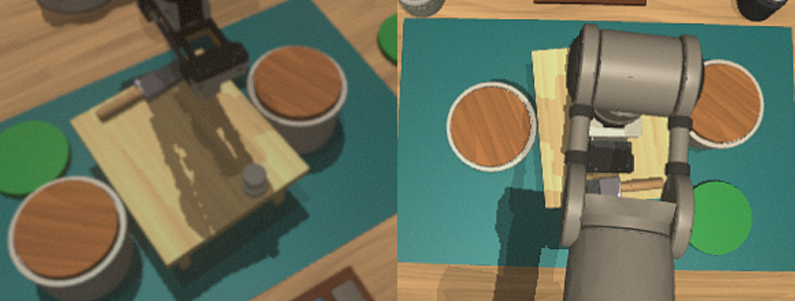

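Level check: the trailing edge is at y=0.139 in top and 0.137 in scene. Both are beyond the recess wall at about 0.134, so the edge must have dropped. The other lid, brush and pot are unmoved, and the arm is clear. Handing in.

```bash
python3 -c "
from bench import env
print(env.finish_job())"
```

```text
the job is handed in; nothing more can be done
None
```

I slid the brown lid off the stand with the open fingers about 4 mm above the deck, and it now sits in the open crock's recess. I then backed the gripper off, raised it about 15 cm and handed the job in at about 10 s.

**Fit:** In the last pictures the lid centre is at (0.560, 0.212) in the top view, against a measured crock axis of (0.561, 0.212). The light lip ring shows all round. The lid's trailing edge, at y of about 0.137–0.139, has cleared the recess wall at about 0.134. The wrist force readings after each move stayed below about 2 N.

**Bystanders:** The other lid measured exactly where it was before. The brush and the pot looked unmoved by eye; I did not measure them.

**Disagreement:** The two views differ by about 4.5 mm in x on the lid. They differ by 4.6 mm on the lid that was already seated, so I took it as view bias. The scene view alone would not have excluded a slight tilt. I judge the lid home and level mainly from its position inside the recess.

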